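Close a keyed specimen jar snug in its bench holder

ROBOT

A 7-joint arm with a two-finger parallel gripper is mounted at the origin on a cart in front of the work surface, level with it; the furniture and walls round the work are solid. World frame = base frame: x ahead of the robot, y to its left, z up, the work surface at z = 0. Lengths are in m, angles in degrees, forces in N, time in s.
With the tool pointing down it reaches from about 0.425 to 0.95 m from the base axis. Payload 4.7 kg.
Tool frame: the origin (TCP) lies between the finger pads; the fingertips stand 19 mm ahead of it and the grasp point (between the pads) is the TCP; z points along the fingers, x is the direction in which the jaws open and shut, and the axes are right-handed (so a half turn about z gives the same grasp; the last joint's range is limited). The gripper opens to 85 mm and grips with 20 to 120 N. Pads are 22 mm wide; open, the fingers measure 114 mm over their backs; the gripper's body (76 mm by 85 mm) begins 54 mm behind the grasp point. The pads swing forward as they close: fully open they stand 13 mm farther back than shut.
Start: joints at [-66.457, 26.849, -2.785, 87.806, 1.381, 65.374, -4.715], TCP at [0.287, 0.611, 0.23] pointing down, gripper open.
Joint ranges: [-148.3, 148.3], [-19.14, 114.17], [-79.39, 73.82], [5.75, 140.21], [-59.74, 239.74], [12.07, 113.84], [-152.46, 152.46]. Speed limits (degrees/s): [147.25, 147.25, 180, 180, 180, 180, 180].

INTERFACE

Orientations are given as a 3x3 rotation matrix whose columns are the frame's x, y, z axes.
In Python, from workcell import * gives the robot as it stands.
- The arm moves only by the tool servo_tool, never from a script. Its argument "targets" is a list of rows, each a list of 5 numbers: the finger opening in m, from 0 to 0.0854, then the shift along the tool's x, y, z in m, then the turn about the tool's z in degrees. A call has 1 to 20 rows; each row shifts and turns the commanded pose from where the row before left it, along the tool's axes as they then stand; what a row does not reach is not made up. A row lasts 1/8 s, in which the tool goes at most 62.5 mm and 10.7 degrees, less where a joint would pass 70% of its speed; a pose out of reach is approached as far as the arm can. A call is refused whole if a number of a shift passes 0.0625 or a number of a turn 10.7, either way. A call with a gripper value outside its range is refused whole. The fingers move at their own pace and stop on an object; "newtons" is the grip in N (left out, the last holds). Time passes only in rows, so rows that do not move let the fingers close. It gives the time, the measured TCP pose, the force and the opening at its end, in the units of the state.
- get_state(): the state, without advancing time (a new reading comes with each control period).
- get_image(name): name is "scene" or "side" or "wrist"; returns (picture, depth): 480x640x3 uint8, red, green, blue; 480x640 float32, m along the optical axis (not along the pixel's ray), 0 where there is no reading.
- camera_model(name): a dict with "mtx" (3x3 intrinsics, pixels), "R" (3x3) and "t" (3): a world point X has camera coordinates R X + t. Camera axes: x right, y down, z forward; pixel columns grow to the right and rows downward; lengths in m; the calibration is good to about 2 mm. A picture is of the moment at which its call begins: read the wrist's pose just before it. camera_model takes no time and is no camera call; for the wrist camera it gives the pose at the moment of the call.
- finish_job(): hands the job in, once; it reports no verdict.
The state is a dict: "clock": time; "joint_pos": joint angles; "joint_vel": joint speeds; "effort": joint torques, N m; "position": TCP position; "tool_rot": TCP orientation; "ft_force": force on the tool from outside, world axes, zero at the start; "torque": the same for the moment, N m; "grip_width": finger opening in m.
Only numpy, scipy, OpenCV 4.12 (cv2) and the standard library are available. Lean on these libraries where they do the work, as an engineer would, in place of code of your own. Each camera call takes 0.05 s, during which the arm holds its last target. There are 200 camera calls.

TASK

Stand the white specimen jar with its square foot fully down in the square socket of the blue holder, so that it cannot turn. Then screw its green lid clockwise until it is snug, about 0.4 N m on the lid and never more than 0.75 N m, and leave the closed jar upright in the holder without moving the sample pots and bottles near by.

Things in the scene. Friction and masses are not known exactly. Their poses are not given: they have to be found in the camera images.
- lid_centre (a point): centre (on the axis, half-way up, 70 mm above the jar's underside) of the jar's green ribbed screw lid, a cylinder 46 mm in diameter (47.5 over the ribs) and 24 mm tall; z up, axes as the jar's. The lid is on its thread but loose. Clockwise from above closes it; its thread is so fine that its height hardly changes. The whole jar (about 0.6 kg) may be carried by the lid.
- jar_foot (a point): centre of the underside of the white jar, z up, x and y square to the sides of its foot. The foot is 46 x 46 mm and 20 mm tall, its lower edges bevelled to 40 x 40 mm over the lowest 4 mm; above it the jar is round, 41 mm in diameter, up to the lid; 82 mm over all.
- socket (a point): centre of the floor of the square socket in the fixed blue block (100 x 100 x 26 mm); x and y along the socket's sides, z up; 6 mm above the worktop. The socket is 50 x 50 mm, 20 mm deep. The jar fits in any of four quarter turns with 2 mm to spare each side, and can turn a few degrees in it before its foot bears.
- lid: the turning lid (origin on its axis, level with the jar's underside; x turns with it). Thread drag is about 0.1 N m all the way, against the motion; at rest it may act either way, so a torque read standing still can be 0.1 N m below or above the seal's own. The lid meets the seal after 0.9 to 2.4 rad of turning (hidden, different every time). Let go, it may spring back by up to 0.6 rad: allowed.
- neck: the jar's neck with its seal, hidden under the lid; it has the jar's frame. Past the point where lid and seal meet, the seal's torque rises from 0 by about 0.55 N m for each radian. Snug is about 0.4 N m on the lid, drag included; under 0.25 while turning does not count, over 0.75 crushes the seal. The lid bears on the seal at 15 mm radius (10 N there = 0.15 N m).
- sample_pot_red: loose white sample pot with a red cap, 38 mm across, 54 mm tall, origin at its underside; leave it standing
- sample_pot_blue: loose white sample pot with a blue cap, 38 mm across, 54 mm tall, origin at its underside; leave it standing
- dropper_bottle: loose brown dropper bottle, 38 mm across, 94 mm tall, origin at its underside; leave it standing
- oil_bottle: loose small brown bottle with a black cap, 29 mm across, 58 mm tall, origin at its underside; leave it standing
Things that resemble listed ones, but are neither listed nor needed, are in the scene too. Of the things that look like the part that bears lid_centre, the smaller one is meant.

How it is judged (in metres and radians):
On the way, in this order (a step that is already met when the one before it is completed fails the run):
1. the jar stands fully down in the holder's socket (z of jar_foot in the frame of socket below 0.004 m and horizontal distance between jar_foot and socket below 0.004 m and angle between jar_foot's own z axis and vertical below 0.06 rad), for 0.2 s.
2. the lid is snug: it bears on the seal with more than 10 N at 15 mm radius (about 0.25 N m on the turning lid) (contact force between lid and neck above 10 N), for 0.2 s.
At the end, for the whole second after the job is handed in: The jar stands in the socket, its underside within 4 mm of the socket's floor and centre and upright within 0.06 rad; the lid has been screwed snug and it still bears on the seal with more than 3 N (all of step 1 and contact force between lid and neck above 3 N); the robot touches nothing.
It fails at once if the lid is overtightened: more than 45 N on the seal at 15 mm radius (about 0.75 N m on the turning lid) (contact force between lid and neck above 45 N).
It fails at once if the sample pot red is moved more than 30 mm or tipped (distance of sample_pot_red from where it was at the start of the episode above 0.03 m or angle between sample_pot_red's own z axis and vertical above 0.5 rad).
It fails at once if the sample pot blue is moved more than 30 mm or tipped (distance of sample_pot_blue from where it was at the start of the episode above 0.03 m or angle between sample_pot_blue's own z axis and vertical above 0.5 rad).
It fails at once if the dropper bottle is moved more than 30 mm or tipped (distance of dropper_bottle from where it was at the start of the episode above 0.03 m or angle between dropper_bottle's own z axis and vertical above 0.5 rad).
It fails at once if the oil bottle is moved more than 30 mm or tipped (distance of oil_bottle from where it was at the start of the episode above 0.03 m or angle between oil_bottle's own z axis and vertical above 0.5 rad).
It also fails if it takes over 72 s, if anything falls off the work surface, if the arm or the gripper's body presses on something with over 40 N, if the wrist force passes 120 N, or if a joint passes its speed limit or range.

## Working session

There is one attempt and no reset: what is moved stays moved. The work goes in short steps, Python scripts to look and compute and a tool call to move; the robot and the scene stay as the last step left them, time stands still between calls to the robot, and variables do not carry over. Pictures are saved under pics/ and viewed, about 8 in all and at most 12, crops included, and the job is handed in when it is done.

Besides the shell and the picture viewer there is one more tool, called after "Emit:" as name(argument=value, ...), one argument or row to a line, values as JSON. servo_tool: Moves the arm, as the interface text tells. Its arguments: {"type":"object","properties":{"targets":{"type":"array","items":{"type":"array","items":{"type":"number"}}},"newtons":{"type":"number"}},"required":["targets"]}

```bash
mkdir -p pics; ls; python3 - <<'E'
from workcell import *
import cv2,numpy as np
s=get_state();print(s)
ims=[]
for n in("scene","side"):
    p,d=get_image(n);np.savez(f"{n}.npz",p=p,d=d,**camera_model(n));cv2.imwrite(f"pics/{n}.png",p[:,:,::-1])
    m=camera_model(n);print(n,m["mtx"],-m["R"].T@m["t"],m["R"][2])
E
```

```text
pics
{'clock': 0.0, 'joint_pos': array([-66.45699791,  26.89823106,  -2.78625152,  87.87555163,
         1.38019038,  65.37486517,  -4.71452458]), 'joint_vel': array([ 0.04438007, -0.00404759, -0.05357449, -0.00411651, -0.08196686,
        0.04950833, -0.03831654]), 'effort': array([ 3.91477442e-04, -5.10329354e+01, -4.67049843e-02, -2.37704748e+01,
        1.06543882e-02,  7.69122038e-03,  6.11369771e-06]), 'position': array([0.28710172, 0.61023272, 0.22913714]), 'tool_rot': array([[ 4.25693225e-01,  9.04867185e-01, -8.10308136e-04],
       [ 9.04865318e-01, -4.25693993e-01, -1.83854555e-03],
       [-2.00858284e-03,  4.94366537e-05, -9.99997982e-01]]), 'ft_force': array([ 0.25531557, -0.34739054, -0.83987126]), 'torque': array([-0.03267498, -0.02435569, -0.02555445]), 'grip_width': 0.08559037467733764}
scene [[552.01417514   0.         317.14901527]
 [  0.         552.01417514 236.16688381]
 [  0.           0.           1.        ]] [-0.19294774  0.54661365  0.44103515] [ 0.853814   -0.30931585 -0.41871872]
side [[492.50783137   0.         314.6213272 ]
 [  0.         492.50783137 243.01900988]
 [  0.           0.           1.        ]] [0.52687986 1.06457536 0.54177865] [-0.02095455 -0.86373198 -0.50351562]
```

View pics/scene.png

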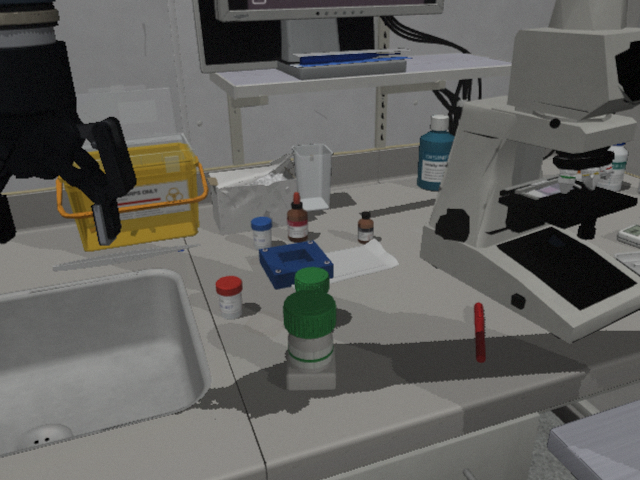

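View pics/side.png

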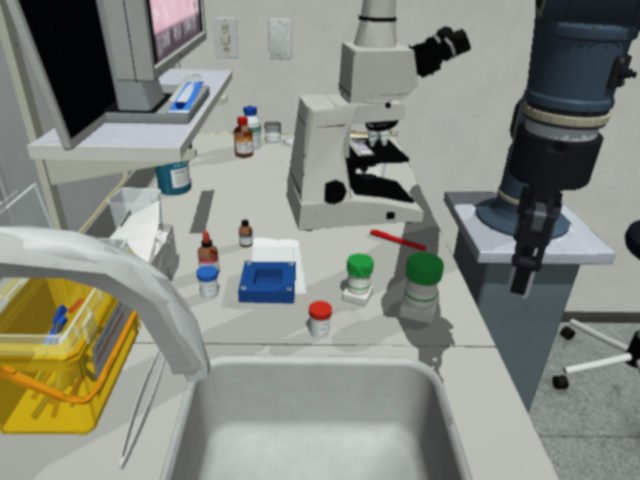

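Scene: there are two green-lidded jars. The large one is at scene (310,312) / side (424,270), the smaller at scene (312,280) / side (360,267). The smaller is the target. The holder is at side (268,281), with the red pot (320,318), blue pot (207,280), dropper (208,250) and oil bottle (246,235).

```bash
cat > h.py <<'E'
import numpy as np,cv2
def cloud(d,m):
    v,u=np.mgrid[:480,:640]; K=m["mtx"]
    c=np.stack([(u-K[0,2])/K[0,0]*d,(v-K[1,2])/K[1,1]*d,d],-1)
    return (c-m["t"])@m["R"]
def circ(P):
    A=np.c_[2*P[:,:2],np.ones(len(P))];s=np.linalg.lstsq(A,(P[:,:2]**2).sum(1),rcond=None)[0]
    return s[:2],np.sqrt(s[2]+s[0]**2+s[1]**2)
E
python3 - <<'E'
from h import *
for n in("side","scene"):
    z=np.load(n+".npz");d=z["d"];W=cloud(d,z);hsv=cv2.cvtColor(z["p"],cv2.COLOR_RGB2HSV)
    W[d==0]=np.nan
    print(n)
    boxes=dict(small=(340,250,378,285),big=(402,250,446,296),red=(305,298,335,338),blue=(194,262,222,300),drop=(195,230,222,268),oil=(236,218,256,250),holder=(232,255,302,306)) if n=="side" else dict(small=(290,265,332,296),big=(282,290,338,340),red=(212,272,246,322),blue=(248,214,274,250),drop=(284,190,310,244),oil=(355,208,376,246),holder=(256,238,336,288))
    for k,(a,b,c,e) in boxes.items():
        w=W[b:e,a:c];h=hsv[b:e,a:c]
        hh=h[...,0].astype(int);sat=h[...,1]>110
        m={"small":(abs(hh-62)<18)&sat,"big":(abs(hh-62)<18)&sat,"holder":(abs(hh-112)<12)&sat}.get(k,w[...,2]>.012)
        P=w[m&np.isfinite(w[...,0])]
        lo,hi=np.percentile(P,[2,98],0)
        print(k,len(P),"lo",lo.round(3),"hi",hi.round(3),"mid",((lo+hi)/2).round(3))
        if k in("small","big"):
            T=P[P[:,2]>hi[2]-.004]; print("   top med",np.median(T,0).round(4),len(T),"ext",np.ptp(T,0).round(3), "side circ",circ(P[P[:,2]<hi[2]-.006]))
        if k=="holder":
            T=P[abs(P[:,2]-.026)<.004].astype(np.float32);print(cv2.minAreaRect(T[:,:2]*1000),np.median(T[:,2]))
z=np.load("side.npz");p=z["p"][215:350,180:460];cv2.imwrite("pics/crop1.png",cv2.resize(p[:,:,::-1],None,fx=2.8,fy=2.8,interpolation=2))
E
```

```text
side
small 507 lo [0.409 0.315 0.062] hi [0.45  0.356 0.084] mid [0.429 0.336 0.073]
   top med [0.4289 0.3357 0.0821] 289 ext [0.043 0.045 0.005] side circ (array([0.42875087, 0.33374651]), np.float64(0.02151422489153664))
big 986 lo [0.301 0.349 0.08 ] hi [0.354 0.403 0.108] mid [0.328 0.376 0.094]
   top med [0.3264 0.3766 0.1067] 532 ext [0.056 0.058 0.005] side circ (array([0.29853396, 0.29341314]), np.float64(0.10863389512652541))
red 651 lo [0.484 0.419 0.013] hi [0.516 0.452 0.056] mid [0.5   0.436 0.035]
blue 644 lo [0.683 0.266 0.014] hi [0.723 0.35  0.056] mid [0.703 0.308 0.035]
drop 549 lo [0.693 0.256 0.025] hi [0.728 0.319 0.092] mid [0.71  0.287 0.058]
oil 274 lo [0.639 0.143 0.012] hi [0.666 0.163 0.058] mid [0.652 0.153 0.035]
holder 2032 lo [0.547 0.261 0.005] hi [0.641 0.355 0.027] mid [0.594 0.308 0.016]
((593.58642578125, 305.7906494140625), (101.30093383789062, 97.62471008300781), 89.24295043945312) 0.025729407
scene
small 901 lo [0.336 0.311 0.064] hi [0.447 0.376 0.106] mid [0.392 0.344 0.085]
   top med [0.3435 0.362  0.1056] 170 ext [0.024 0.041 0.003] side circ (array([0.45547732, 0.32253714]), np.float64(0.04111296462819267))
big 2152 lo [0.294 0.345 0.077] hi [0.35  0.4   0.107] mid [0.322 0.372 0.092]
   top med [0.3203 0.3716 0.1057] 1132 ext [0.059 0.058 0.005] side circ (array([0.35515454, 0.35870139]), np.float64(0.059590595982142974))
red 826 lo [0.481 0.416 0.013] hi [0.514 0.449 0.054] mid [0.497 0.432 0.034]
blue 669 lo [0.64  0.289 0.013] hi [0.782 0.347 0.054] mid [0.711 0.318 0.034]
drop 1084 lo [0.644 0.194 0.014] hi [0.852 0.277 0.087] mid [0.748 0.235 0.05 ]
oil 358 lo [0.636 0.134 0.013] hi [0.657 0.16  0.057] mid [0.647 0.147 0.035]
holder 1977 lo [0.543 0.255 0.003] hi [0.64  0.352 0.026] mid [0.591 0.303 0.015]
((592.8553466796875, 302.57568359375), (100.09614562988281, 103.59403991699219), 89.13388061523438) 0.024608124
```

View pics/crop1.png

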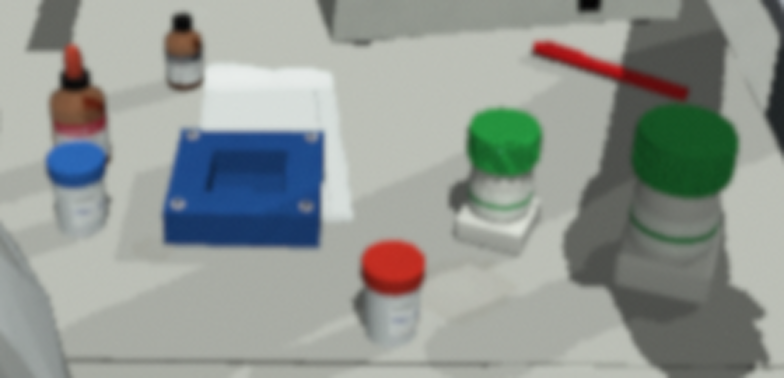

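The smaller lid's top is at z≈0.082 and about 43–46 mm wide, so it is the target (the other is 106 mm tall). Moving above it.

Emit:
servo_tool(
  targets=[
    [0.0854,-0.038,0.049,0,0],
    [0.0854,-0.038,0.049,0,0],
    [0.0854,-0.038,0.049,0,0],
    [0.0854,-0.038,0.049,0,0],
    [0.0854,-0.037,0.049,0,0],
    [0.0854,0,0,0,0],
    [0.0854,0,0,0,0],
  ],
  newtons=80,
)

```text
clock: 0.98
position: [0.4281, 0.3359, 0.2301]
tool_rot: [[0.426, 0.905, -0.001], [0.905, -0.426, 0.0], [0.0, -0.001, -1.0]]
ft_force: [0.2, 0.3, 0.0]
grip_width: 0.0854
```

```bash
python3 - <<'E'
from workcell import *
from h import *
s=get_state();print(s["position"],s["joint_pos"].round(1),s["tool_rot"].round(3))
m=camera_model("wrist");p,d=get_image("wrist");np.savez("w1.npz",p=p,d=d,**m);cv2.imwrite("pics/w1.png",p[:,:,::-1])
print(m["mtx"][0],-m["R"].T@m["t"],m["R"])
E
```

```text
[0.42814585 0.33587995 0.23005617] [-44.3  14.6   2.1 105.9  -0.7  59.5  22.9] [[ 0.426  0.905 -0.001]
 [ 0.905 -0.426  0.   ]
 [ 0.    -0.001 -1.   ]]
[427.91238937   0.         326.55261213] [0.36557818 0.36485414 0.3738777 ] [[ 4.25008730e-01  9.05189214e-01 -2.56422918e-04]
 [ 8.70233898e-01 -4.08518348e-01  2.75328390e-01]
 [ 2.49119536e-01 -1.17240117e-01 -9.61350202e-01]]
```

View pics/w1.png

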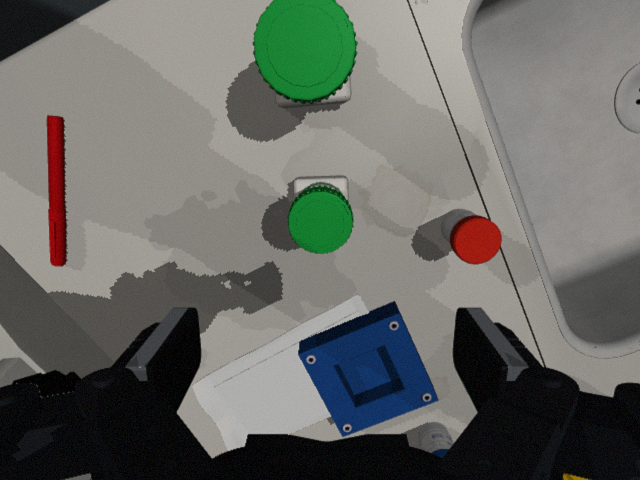

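The wrist view shows the target lid at (320,220) and its foot's far edge at (321,178), nearly square to the tool. The holder is at (368,368) and the big lid at (305,48).

```bash
python3 - <<'E'
from h import *
z=np.load("w1.npz");p,d=z["p"],z["d"];W=cloud(d,z);hsv=cv2.cvtColor(p,cv2.COLOR_RGB2HSV);hh=hsv[...,0].astype(int)
def box(a,b,c,e):
    m=np.zeros(d.shape,bool);m[b:e,a:c]=1;return m&(d>0)
g=box(280,165,365,265)&(abs(hh-62)<18)&(hsv[...,1]>110)
P=W[g];T=P[P[:,2]>.078].astype(np.float32);print("lid",len(T),cv2.minEnclosingCircle(T[:,:2]*1000),np.median(T[:,2]))
F=W[box(280,165,365,210)&~g];F=F[(F[:,2]>.014)&(F[:,2]<.026)].astype(np.float32)
print("foot",len(F),cv2.minAreaRect(F[:,:2]*1000),np.median(F[:,2]),np.percentile(F[:,2],[5,95]))
# outer edge by per-column first row
R=[]
m=box(280,165,365,210)&~g&(W[...,2]>.014)&(W[...,2]<.026)
for u in range(299,344):
    v=np.where(m[:,u])[0]
    if len(v):R.append(W[v[0]+1,u])
R=np.array(R);vx,vy,*_=cv2.fitLine(R[:,:2].astype(np.float32),cv2.DIST_HUBER,0,.01,.01).ravel();print("edge yaw",np.degrees(np.arctan2(vy,vx)),"mid",R.mean(0))
B=W[box(290,290,450,440)&(abs(hh-112)<12)&(hsv[...,1]>110)]
T=B[abs(B[:,2]-.026)<.004].astype(np.float32);print("holder",cv2.minAreaRect(T[:,:2]*1000),np.median(T[:,2]))
S=B[abs(B[:,2]-.006)<.004].astype(np.float32);print("floor",cv2.minAreaRect(S[:,:2]*1000),np.median(S[:,2]) if len(S) else 0)
print("bigtop",np.median(W[box(265,10,345,85)],0))
E
```

```text
lid 3207 ((428.7818603515625, 329.86474609375), 23.46552085876465) 0.08234927
foot 577 ((416.4624328613281, 335.68890380859375), (47.21080780029297, 21.009294509887695), 61.25761032104492) 0.019394113 [0.01617425 0.021174  ]
edge yaw 66.89793 mid [0.40907831 0.33922117 0.0178118 ]
holder ((594.4490966796875, 301.108154296875), (99.80970001220703, 101.39888763427734), 89.53014373779297) 0.026323376
floor ((582.41748046875, 301.8297119140625), (98.5008316040039, 77.32923889160156), 89.635009765625) 0.0064318758
bigtop [0.32570855 0.36941773 0.10705066]
```

Emit:
servo_tool(
  targets=[
    [0.0854,-0.0046,0.0028,0,0],
    [0.0854,0,0,0,10],
    [0.0854,0,0,0,10],
    [0.0854,0,0,0,10],
    [0.0854,0,0,0,10],
    [0.0854,0,0,0,10],
    [0.0854,0,0,0,10],
    [0.0854,0,0,0,10],
    [0.0854,0,0,0,10],
    [0.0854,0,0,0,10],
    [0.0854,0,0,0.04,0],
    [0.0854,0,0,0.04,0],
    [0.0854,0,0,0.04,0],
    [0.0854,0,0,0.03,0],
    [0.0854,0,0,0.012,0],
    [0.0854,0,0,0,0],
  ],
  newtons=20,
)

```text
clock: 3.02
position: [0.4288, 0.3305, 0.0679]
tool_rot: [[0.905, -0.425, -0.001], [-0.425, -0.905, -0.001], [-0.0, 0.001, -1.0]]
ft_force: [-0.2, 0.5, 0.0]
grip_width: 0.0851
```

Emit:
servo_tool(
  targets=[
    [0.06,0,0,0,0],
    [0.05,0,0,0,0],
    [0.045,0,0,0,0],
    [0.04,0,0,0,0],
    [0.04,0,0,0,0],
    [0.04,0,0,0,0],
  ],
)

```text
clock: 3.78
position: [0.4294, 0.3309, 0.0694]
tool_rot: [[0.905, -0.426, 0.001], [-0.426, -0.905, 0.002], [0.0, -0.002, -1.0]]
ft_force: [-1.6, 0.1, 7.4]
grip_width: 0.0453
```

Gripped at 45 mm on the lid. Release, turn back 90° and centre the other way.

Emit:
servo_tool(
  targets=[
    [0.06,0,0,0,0],
    [0.0854,0,0,0,0],
    [0.0854,0,0,0,0],
    [0.0854,0,0,0,0],
    [0.0854,0,0,0,-10],
    [0.0854,0,0,0,-10],
    [0.0854,0,0,0,-10],
    [0.0854,0,0,0,-10],
    [0.0854,0,0,0,-10],
    [0.0854,0,0,0,-10],
    [0.0854,0,0,0,-10],
    [0.0854,0,0,0,-10],
    [0.0854,0,0,0,-10],
    [0.06,0,0,0,0],
    [0.05,0,0,0,0],
    [0.045,0,0,0,0],
    [0.04,0,0,0,0],
    [0.04,0,0,0,0],
    [0.04,0,0,0,0],
  ],
)

```text
clock: 6.15
position: [0.4293, 0.3302, 0.0683]
tool_rot: [[0.426, 0.905, 0.0], [0.905, -0.426, 0.0], [0.0, 0.0, -1.0]]
ft_force: [0.1, -0.5, 2.5]
grip_width: 0.0448
```

Emit:
servo_tool(
  targets=[
    [0.04,0,0,0,0],
    [0.04,0,0,0,0],
    [0.04,0,0,-0.03,0],
    [0.04,0,0,-0.04,0],
    [0.04,0,0,-0.04,0],
    [0.04,0,0,0,0],
    [0.04,0,0,0,0],
  ],
  newtons=70,
)

```text
clock: 7.02
position: [0.4276, 0.3287, 0.1758]
tool_rot: [[0.426, 0.905, -0.004], [0.905, -0.426, -0.003], [-0.004, -0.002, -1.0]]
ft_force: [-0.6, -0.4, -7.2]
grip_width: 0.0428
```

```bash
python3 - <<'E'
from workcell import *
from h import *
s=get_state();print(s["clock"],s["position"],s["joint_pos"].round(1),s["tool_rot"].round(3),s["torque"],s["ft_force"])
m=camera_model("wrist");p,d=get_image("wrist");np.savez("w2.npz",p=p,d=d,**m);
n=camera_model("side");q,e=get_image("side");np.savez("s2.npz",p=q,d=e,**n)
a=cv2.resize(q[190:330,220:460],(686,400),interpolation=2)
b=cv2.resize(p[100:420,160:520],(450,400))
cv2.imwrite("pics/w2.png",np.hstack([cv2.resize(a,(400,233)),np.zeros((233,0,3),np.uint8)])[:,:,::-1])
c=np.zeros((600,450,3),np.uint8);c[:257]=cv2.resize(a,(440,257)).__array__()[:,:0].sum()+np.pad(cv2.resize(a,(440,257)),((0,0),(0,10),(0,0)));c[257:]=cv2.resize(b,(450,343));cv2.imwrite("pics/w2.png",c[:,:,::-1])
E
```

```text
7.025 [0.42764203 0.32870582 0.17584876] [-33.4  18.1 -10.6 109.2   4.1  53.3  18.9] [[ 0.426  0.905 -0.004]
 [ 0.905 -0.426 -0.003]
 [-0.004 -0.002 -1.   ]] [-0.07497148  0.03259069  0.01807773] [-0.56822436 -0.44549451 -7.24732551]
```

View pics/w2.png

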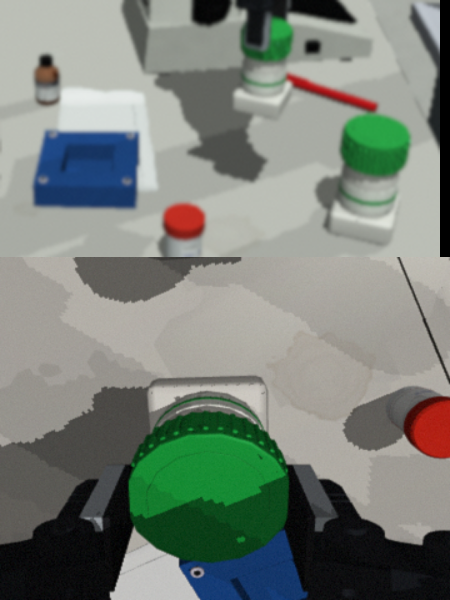

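The jar is lifted upright; its foot shows in the wrist view. Measuring the foot yaw in the tool frame, and the holder with the wrist camera's bias removed.

```bash
python3 - <<'E'
from h import *
z=np.load("w2.npz");p,d=z["p"],z["d"];W=cloud(d,z);hsv=cv2.cvtColor(p,cv2.COLOR_RGB2HSV);hh=hsv[...,0].astype(int)
R=np.array([[.426,.905,-.004],[.905,-.426,-.003],[-.004,-.002,-1]]);t=np.array([.42764,.32871,.17585])
L=(W-t)@R
def box(a,b,c,e):
    m=np.zeros(d.shape,bool);m[b:e,a:c]=1;return m&(d>0)
g=box(240,200,420,400)&(abs(hh-62)<18)&(hsv[...,1]>110)
P=L[g];zt=np.percentile(P[:,2],3);T=P[(P[:,2]<zt+.004)].astype(np.float32)
print("lid tool",len(T),cv2.minEnclosingCircle(T[:,:2]*1000),zt)
m=box(265,190,385,260)&~g&(L[...,2]>.03)&(L[...,2]<.075)
F=L[m];print("depths",np.percentile(F[:,2],[5,25,50,75,95]))
top=m&(abs(L[...,2]-.05)<.006)
R1=[];
for u in range(284,368):
    v=np.where(top[:,u])[0]
    if len(v)>3:R1.append(L[v[0]+1,u])
R1=np.array(R1)
vx,vy,x,y=cv2.fitLine(R1[:,:2].astype(np.float32),cv2.DIST_HUBER,0,.01,.01).ravel();print("edge yaw in tool",np.degrees(np.arctan(vy/vx)),x,y,"ends",R1[0],R1[-1])
for side in(0,-1):
    S=[]
    for v in range(206,240):
        u=np.where(top[v])[0]
        if len(u):S.append(L[v,u[side]])
    S=np.array(S);vx,vy,x,y=cv2.fitLine(S[:,:2].astype(np.float32),cv2.DIST_HUBER,0,.01,.01).ravel();print("side edge",np.degrees(np.arctan(-vx/vy)),np.median(S,0))
E
```

```text
lid tool 12889 ((-0.11303967982530594, -0.7946102023124695), 24.35642433166504) -0.014663918342831291
depths [0.03279356 0.04832071 0.04941224 0.05128914 0.06132461]
edge yaw in tool -2.2307868 -0.0127097 -0.022531612 ends [-0.02048155 -0.02222102  0.05228001] [ 0.01860911 -0.02309744  0.0528404 ]
side edge 79.27781 [-0.02335678 -0.01862143  0.05214453]
side edge -6.9669814 [ 0.02146428 -0.01885484  0.05182796]
```

Emit:
servo_tool(
  targets=[
    [0.04,0.0117,0.0407,0,0],
    [0.04,0.0117,0.0407,0,0],
    [0.04,0.0117,0.0407,0,0],
    [0.04,0.0117,0.0407,0,0],
    [0.04,0,0,0,-7.7],
    [0.04,0,0,0,-7.7],
    [0.04,0,0,0,-7.7],
    [0.04,0,0,0,0],
    [0.04,0,0,0,0],
  ],
)

```text
clock: 8.25
position: [0.5959, 0.3028, 0.1769]
tool_rot: [[0.039, 0.999, -0.002], [0.999, -0.039, -0.001], [-0.001, -0.002, -1.0]]
ft_force: [0.5, 0.6, -7.6]
grip_width: 0.0427
```

```bash
python3 - <<'E'
from workcell import *
from h import *
s=get_state();print(s["clock"],s["position"],s["joint_pos"].round(1),s["tool_rot"].round(4),s["torque"],s["ft_force"])
m=camera_model("wrist");p,d=get_image("wrist");np.savez("w3.npz",p=p,d=d,**m);
n=camera_model("side");q,e=get_image("side");np.savez("s3.npz",p=q,d=e,**n)
o=camera_model("scene");r,f=get_image("scene");np.savez("c3.npz",p=r,d=f,**o)
a=cv2.resize(q[180:330,180:360],(360,300),interpolation=2);b=cv2.resize(r[180:310,210:370],(360,300),interpolation=2)
c=np.vstack([np.hstack([a,b]),np.pad(cv2.resize(p[180:480,100:580],(480,300)),((0,0),(0,240),(0,0)))]);cv2.imwrite("pics/w3.png",c[:,:,::-1])
E
```

```text
8.25 [0.59594817 0.30278451 0.17685926] [-21.8  29.5 -12.7  91.4   7.1  60.   51.4] [[ 0.0386  0.9993 -0.0019]
 [ 0.9993 -0.0386 -0.001 ]
 [-0.0011 -0.0018 -1.    ]] [-0.04375687 -0.06220477 -0.06402028] [ 0.50492747  0.57669498 -7.61260645]
```

View pics/w3.png

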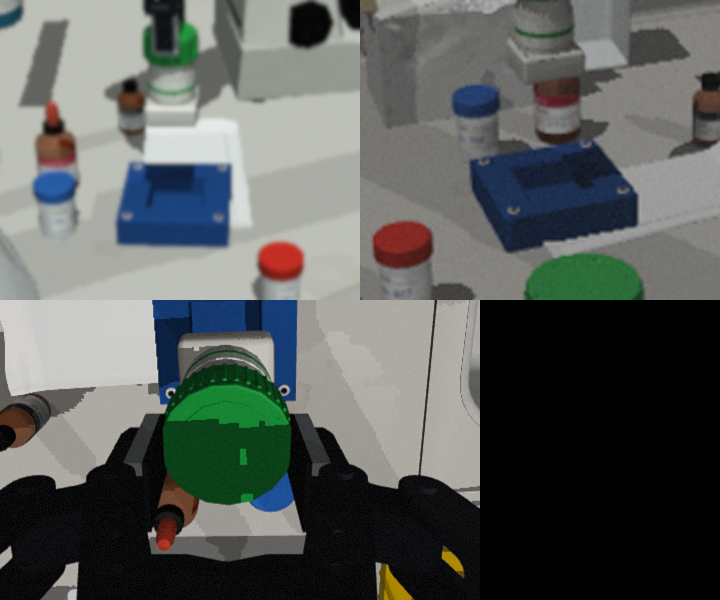

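Views: the jar is above the holder, square to it by eye, with neighbours undisturbed. A relative check of foot against holder, each camera alone.

```bash
python3 - <<'E'
from h import *
for n in("w3","s3","c3"):
    z=np.load(n+".npz");p,d=z["p"],z["d"];W=cloud(d,z);W[d==0]=9;hsv=cv2.cvtColor(p,cv2.COLOR_RGB2HSV);hh=hsv[...,0].astype(int)
    near=(abs(W[...,0]-.595)<.07)&(abs(W[...,1]-.302)<.07)
    b=near&(abs(hh-112)<12)&(hsv[...,1]>110)&(abs(W[...,2]-.026)<.004)
    B=W[b].astype(np.float32);lo,hi=np.percentile(B,[.7,99.3],0)
    print(n,"holder",len(B),cv2.minAreaRect(B[:,:2]*1000),((lo+hi)/2).round(4),(hi-lo).round(4))
    f=near&(abs(W[...,2]-.119)<.013)&(abs(W[...,0]-.595)<.035)&(abs(W[...,1]-.302)<.035)&(hsv[...,1]<90)
    F=W[f].astype(np.float32);lo,hi=np.percentile(F,[1,99],0)
    print("  foot",len(F),cv2.minAreaRect(F[:,:2]*1000),lo.round(4),hi.round(4),((lo+hi)/2).round(4))
    # socket walls: floor/dark points below top inside
    S=W[near&(W[...,2]<.020)&(abs(W[...,0]-.595)<.035)&(abs(W[...,1]-.302)<.035)]
    if len(S):lo,hi=np.percentile(S,[1,99],0);print("  socket",len(S),lo.round(4),hi.round(4))
E
```

```text
w3 holder 9949 ((594.31103515625, 301.064208984375), (99.82148742675781, 99.85398864746094), 89.40088653564453) [0.5932 0.3012 0.0261] [0.097  0.0987 0.0036]
  foot 2374 ((583.504150390625, 301.8127136230469), (45.6082649230957, 22.97075653076172), 89.43290710449219) [0.5722 0.2796 0.1126] [0.5923 0.3244 0.13  ] [0.5823 0.302  0.1213]
  socket 2164 [0.5725 0.276  0.0045] [0.5952 0.3261 0.0186]
s3 holder 1224 ((593.836181640625, 306.24896240234375), (100.47956848144531, 98.24169921875), 88.88770294189453) [0.5938 0.3067 0.0251] [0.0963 0.0976 0.0059]
  foot 376 ((595.0158081054688, 307.8587951660156), (45.48708724975586, 45.737396240234375), 89.25838470458984) [0.5721 0.2908 0.1091] [0.6173 0.3296 0.1315] [0.5947 0.3102 0.1203]
  socket 335 [0.5707 0.2752 0.0044] [0.619  0.3015 0.0197]
c3 holder 1242 ((592.4232788085938, 302.3096008300781), (98.93669891357422, 104.63221740722656), 89.88746643066406) [0.5926 0.3026 0.0244] [0.1013 0.0979 0.0043]
  foot 500 ((592.6085205078125, 303.99029541015625), (48.13408660888672, 45.538761138916016), 0.3375805914402008) [0.5695 0.2819 0.1089] [0.6122 0.3262 0.1316] [0.5908 0.3041 0.1203]
  socket 322 [0.5901 0.2757 0.0036] [0.6216 0.3196 0.0198]
```

All three cameras agree: the foot is about 1 mm off in x and 1.3 mm in y, with yaw matching. Correct and lower.

Emit:
servo_tool(
  targets=[
    [0.04,-0.0013,-0.0008,0,0],
    [0.04,0,0,0.03,0],
    [0.04,0,0,0.03,0],
    [0.04,0,0,0.015,0],
    [0.04,0,0,0,0],
    [0.04,0,0,0,0],
  ],
)

```text
clock: 9.15
position: [0.5965, 0.3025, 0.1046]
tool_rot: [[0.037, 0.999, 0.002], [0.999, -0.037, 0.001], [0.002, 0.002, -1.0]]
ft_force: [0.3, 0.9, -6.1]
grip_width: 0.0431
```

Emit:
servo_tool(
  targets=[
    [0.04,0,0,0.005,0],
    [0.04,0,0,0.005,0],
    [0.04,0,0,0.005,0],
    [0.04,0,0,0,0],
    [0.04,0,0,0,0],
  ],
)

```text
clock: 9.78
position: [0.5956, 0.3019, 0.0882]
tool_rot: [[0.037, 0.999, 0.0], [0.999, -0.037, 0.0], [0.0, 0.0, -1.0]]
ft_force: [-0.1, 0.0, -4.8]
grip_width: 0.0432
```

Emit:
servo_tool(
  targets=[
    [0.04,0,-0.0006,0.004,0],
    [0.04,0,0,0.004,0],
    [0.04,0,0,0.004,0],
    [0.04,0,0,0.0015,0],
    [0.04,0,0,0,0],
    [0.04,0,0,0,0],
    [0.04,0,0,0,0],
  ],
)

```text
clock: 10.65
position: [0.595, 0.3018, 0.075]
tool_rot: [[0.037, 0.999, 0.0], [0.999, -0.037, -0.0], [-0.0, 0.0, -1.0]]
ft_force: [-1.3, -0.8, -1.9]
grip_width: 0.0428
```

Emit:
servo_tool(
  targets=[
    [0.04,0,0,0.001,0],
    [0.04,0,0,0,0],
    [0.04,0,0,0,0],
  ],
)

```text
clock: 11.02
position: [0.5953, 0.3019, 0.0749]
tool_rot: [[0.037, 0.999, 0.001], [0.999, -0.037, 0.0], [0.0, 0.001, -1.0]]
ft_force: [-2.1, -2.4, 5.5]
grip_width: 0.0427
```

Emit:
servo_tool(
  targets=[
    [0.06,0,0,0,0],
    [0.0854,0,0,0,0],
    [0.0854,0,0,0,0],
    [0.0854,0,0,0,0],
    [0.0854,0,0,0,0],
  ],
)

```text
clock: 11.65
position: [0.595, 0.302, 0.0737]
tool_rot: [[0.037, 0.999, 0.0], [0.999, -0.037, 0.0], [0.0, 0.0, -1.0]]
ft_force: [-1.0, -0.0, 0.7]
grip_width: 0.0853
```

```bash
python3 - <<'E'
from workcell import *
from h import *
import time
s=get_state();print(s["clock"],s["position"],s["joint_pos"].round(1),s["torque"],s["ft_force"])
for n in("wrist","side"):
    z=camera_model(n);p,d=get_image(n);W=cloud(d,z);W[d==0]=9;hsv=cv2.cvtColor(p,cv2.COLOR_RGB2HSV);hh=hsv[...,0].astype(int)
    near=(abs(W[...,0]-.595)<.035)&(abs(W[...,1]-.302)<.035)
    P=W[near&(abs(hh-62)<18)&(hsv[...,1]>110)&(W[...,2]>.06)]
    zt=np.percentile(P[:,2],97);T=P[P[:,2]>zt-.004].astype(np.float32);print(n,"lid",cv2.minEnclosingCircle(T[:,:2]*1000),zt,np.median(T[:,2]))
    f=W[near&(hsv[...,1]<90)&(W[...,2]>.02)&(W[...,2]<.034)];print(" foot top z",np.median(f[:,2]) if len(f) else None)
E
```

```text
11.65 [0.5949922  0.30202835 0.0736831 ] [-22.4  35.6 -11.8  96.2   9.   49.1  50. ] [-0.02875154  0.08288128  0.01216787] [-1.0199522  -0.03522741  0.65940984]
wrist lid ((578.2572021484375, 301.9736328125), 34.972084045410156) 0.1579685785844557 0.15860517
 foot top z 0.025527362961799728
side lid ((584.805419921875, 304.79901123046875), 19.068647384643555) 0.0893148353729373 0.08788737
 foot top z 0.026134055987510604
```

Seated: the lid top is at 0.088 and the foot is flush with the block. Rewind by 40°, grip, and start tightening.

Emit:
servo_tool(
  targets=[
    [0.0854,0,0,0,-10],
    [0.0854,0,0,0,-10],
    [0.0854,0,0,0,-10],
    [0.0854,0,0,0,-10],
    [0.0854,0,0,0,0],
    [0.06,0,0,0,0],
    [0.05,0,0,0,0],
    [0.04,0,0,0,0],
    [0.04,0,0,0,0],
    [0.04,0,0,0,0],
    [0.04,0,0,0,0],
  ],
)

```text
clock: 13.12
position: [0.595, 0.3023, 0.0743]
tool_rot: [[-0.614, 0.789, 0.0], [0.789, 0.614, 0.001], [0.0, 0.001, -1.0]]
ft_force: [-0.7, 0.1, 5.2]
grip_width: 0.0432
```

```bash
cat > st.py <<'E'
from workcell import *
import numpy as np
s=get_state();R=s["tool_rot"];print(round(s["clock"],2),s["position"].round(4),"yaw",round(np.degrees(np.arctan2(R[1,0],R[0,0])),2),"q",s["joint_pos"].round(1),"T",s["torque"].round(3),"F",s["ft_force"].round(1),"eff7",round(s["effort"][6],4),"w",round(s["grip_width"],4))
E
python3 st.py
```

```text
13.12 [0.595  0.3023 0.0743] yaw 127.9 q [-15.6  36.9 -21.8  95.8  16.7  50.6  83.8] T [-0.097  0.314 -0.067] F [-0.7  0.1  5.2] eff7 0.0431 w 0.0432
```

Emit:
servo_tool(
  targets=[
    [0.04,0,0,0,5],
    [0.04,0,0,0,5],
    [0.04,0,0,0,5],
    [0.04,0,0,0,5],
  ],
)

```text
clock: 13.62
position: [0.5953, 0.3024, 0.0743]
tool_rot: [[-0.305, 0.952, 0.001], [0.952, 0.305, 0.001], [0.0, 0.001, -1.0]]
ft_force: [-0.1, 0.6, 3.5]
grip_width: 0.0429
```

```bash
python3 st.py
```

```text
13.62 [0.5953 0.3024 0.0743] yaw 107.78 q [-19.   36.1 -16.8  96.   12.9  49.7  66.7] T [-0.078  0.049  0.174] F [-0.1  0.6  3.5] eff7 0.3724 w 0.0429
```

Emit:
servo_tool(
  targets=[
    [0.04,0,0,0,5],
    [0.04,0,0,0,5],
    [0.04,0,0,0,5],
    [0.04,0,0,0,5],
  ],
)

```text
clock: 14.12
position: [0.5953, 0.3023, 0.0743]
tool_rot: [[0.039, 0.999, 0.001], [0.999, -0.039, 0.001], [0.001, 0.001, -1.0]]
ft_force: [-0.7, 0.7, 5.5]
grip_width: 0.043
```

```bash
python3 st.py
```

```text
14.12 [0.5953 0.3023 0.0743] yaw 87.77 q [-22.4  35.6 -11.8  96.2   9.   49.1  49.8] T [-0.236  0.277  0.119] F [-0.7  0.7  5.5] eff7 0.3707 w 0.043
```

Emit:
servo_tool(
  targets=[
    [0.04,0,0,0,3],
    [0.04,0,0,0,3],
    [0.04,0,0,0,3],
    [0.04,0,0,0,3],
  ],
)

```text
clock: 14.62
position: [0.5953, 0.3022, 0.0744]
tool_rot: [[0.245, 0.97, 0.001], [0.97, -0.245, 0.0], [0.001, 0.001, -1.0]]
ft_force: [-0.5, 0.4, 4.7]
grip_width: 0.0429
```

```bash
python3 st.py
```

```text
14.62 [0.5953 0.3022 0.0744] yaw 75.84 q [-24.5  35.3  -8.8  96.3   6.7  48.8  39.8] T [-0.202  0.227  0.112] F [-0.5  0.4  4.7] eff7 0.1815 w 0.0429
```

Emit:
servo_tool(
  targets=[
    [0.04,0,0,0,3],
    [0.04,0,0,0,3],
    [0.04,0,0,0,3],
    [0.04,0,0,0,3],
  ],
)

```text
clock: 15.12
position: [0.5952, 0.3022, 0.0743]
tool_rot: [[0.441, 0.898, 0.001], [0.898, -0.441, 0.0], [0.001, 0.001, -1.0]]
ft_force: [-1.4, -0.2, 5.4]
grip_width: 0.0434
```

```bash
python3 st.py
```

```text
15.12 [0.5952 0.3022 0.0743] yaw 63.84 q [-26.6  35.1  -5.7  96.5   4.4  48.6  29.7] T [-0.234  0.287  0.09 ] F [-1.4 -0.2  5.4] eff7 0.1811 w 0.0434
```

Drag reads 0.1 N m and joint 7's effort is a clean baseline of 0.181 at this speed. Continue in 12° batches (each adds at most 0.12 N m).

Emit:
servo_tool(
  targets=[
    [0.04,0,0,0,3],
    [0.04,0,0,0,3],
    [0.04,0,0,0,3],
    [0.04,0,0,0,3],
  ],
)

```text
clock: 15.62
position: [0.5951, 0.3022, 0.0743]
tool_rot: [[0.618, 0.786, 0.001], [0.786, -0.618, 0.0], [0.001, 0.0, -1.0]]
ft_force: [-1.4, 0.5, 5.4]
grip_width: 0.0431
```

```bash
python3 st.py
```

```text
15.62 [0.5951 0.3022 0.0743] yaw 51.84 q [-28.7  35.   -2.7  96.6   2.1  48.4  19.6] T [-0.236  0.363  0.076] F [-1.4  0.5  5.4] eff7 0.1805 w 0.0431
```

Emit:
servo_tool(
  targets=[
    [0.04,0,0,0,3],
    [0.04,0,0,0,3],
    [0.04,0,0,0,3],
    [0.04,0,0,0,3],
  ],
)

```text
clock: 16.12
position: [0.5951, 0.3022, 0.0743]
tool_rot: [[0.768, 0.641, 0.001], [0.641, -0.768, 0.0], [0.001, 0.0, -1.0]]
ft_force: [-1.2, -0.2, 4.8]
grip_width: 0.043
```

```bash
python3 st.py
```

```text
16.12 [0.5951 0.3022 0.0743] yaw 39.86 q [-30.8  34.9   0.4  96.8  -0.3  48.2   9.6] T [-0.119  0.389  0.172] F [-1.2 -0.2  4.8] eff7 0.1038 w 0.043
```

Emit:
servo_tool(
  targets=[
    [0.04,0,0,0,3],
    [0.04,0,0,0,3],
    [0.04,0,0,0,3],
    [0.04,0,0,0,3],
  ],
)

```text
clock: 16.62
position: [0.595, 0.3022, 0.0743]
tool_rot: [[0.884, 0.468, 0.0], [0.468, -0.884, 0.0], [0.0, 0.0, -1.0]]
ft_force: [-0.5, -0.3, 5.0]
grip_width: 0.0433
```

```bash
python3 st.py
```

```text
16.62 [0.595  0.3022 0.0743] yaw 27.88 q [-33.   34.9   3.5  96.9  -2.7  48.2  -0.5] T [-0.125  0.501  0.285] F [-0.5 -0.3  5. ] eff7 -0.0071 w 0.0433
```

The seal met at yaw ≈48°; the torque is now 0.285 by the wrist and 0.29 by joint effort. 13° more gives about 0.41.

Emit:
servo_tool(
  targets=[
    [0.04,0,0,0,3],
    [0.04,0,0,0,3],
    [0.04,0,0,0,3],
    [0.04,0,0,0,3],
  ],
)

```text
clock: 17.12
position: [0.5942, 0.3018, 0.0743]
tool_rot: [[0.962, 0.274, -0.002], [0.274, -0.962, -0.001], [-0.002, 0.0, -1.0]]
ft_force: [-3.2, -1.0, 8.3]
grip_width: 0.0433
```

```bash
python3 st.py
```

```text
17.12 [0.5942 0.3018 0.0743] yaw 15.9 q [-35.1  35.    6.5  97.1  -5.   48.3 -10.5] T [-0.429  1.115  0.354] F [-3.2 -1.   8.3] eff7 -0.0874 w 0.0433
```

Emit:
servo_tool(
  targets=[
    [0.04,0,0,0,1],
    [0.04,0,0,0,0],
    [0.04,0,0,0,0],
    [0.04,0,0,0,0],
  ],
)

```text
clock: 17.62
position: [0.5941, 0.3016, 0.0743]
tool_rot: [[0.966, 0.258, -0.002], [0.258, -0.966, -0.001], [-0.002, 0.0, -1.0]]
ft_force: [-3.0, -1.4, 8.0]
grip_width: 0.0429
```

```bash
python3 st.py
```

```text
17.62 [0.5941 0.3016 0.0743] yaw 14.96 q [-35.3  35.    6.8  97.1  -5.2  48.3 -11.2] T [-0.381  0.956  0.264] F [-3.  -1.4  8. ] eff7 -0.2451 w 0.0429
```

Turning torque is ≈0.36. A small 4° more, well below 0.75.

Emit:
servo_tool(
  targets=[
    [0.04,0,0,0,2],
    [0.04,0,0,0,2],
  ],
)

```text
clock: 17.88
position: [0.5941, 0.3016, 0.0743]
tool_rot: [[0.982, 0.19, -0.002], [0.19, -0.982, -0.001], [-0.002, 0.001, -1.0]]
ft_force: [-3.4, -1.1, 6.9]
grip_width: 0.043
```

```bash
python3 st.py
```

```text
17.88 [0.5941 0.3016 0.0743] yaw 10.94 q [-36.   35.    7.8  97.2  -6.   48.3 -14.6] T [-0.347  1.05   0.422] F [-3.4 -1.1  6.9] eff7 -0.2335 w 0.043
```

Emit:
servo_tool(
  targets=[
    [0.04,0,0,0,0],
    [0.04,0,0,0,0],
    [0.04,0,0,0,0],
  ],
)

```text
clock: 18.25
position: [0.5941, 0.3016, 0.0743]
tool_rot: [[0.982, 0.19, -0.002], [0.19, -0.982, -0.001], [-0.002, 0.001, -1.0]]
ft_force: [-3.3, -1.4, 8.0]
grip_width: 0.0432
```

```bash
python3 st.py
```

```text
18.25 [0.5941 0.3016 0.0743] yaw 10.95 q [-36.   35.    7.8  97.2  -6.   48.3 -14.6] T [-0.349  1.001  0.181] F [-3.3 -1.4  8. ] eff7 -0.2073 w 0.0432
```

0.42 N m while turning: snug. Release gently and lift clear.

Emit:
servo_tool(
  targets=[
    [0.05,0,0,0,0],
    [0.06,0,0,0,0],
    [0.07,0,0,0,0],
    [0.0854,0,0,0,0],
    [0.0854,0,0,0,0],
    [0.0854,0,0,0,0],
    [0.0854,0,0,-0.03,0],
    [0.0854,0,0,-0.04,0],
    [0.0854,0,0,-0.05,0],
    [0.0854,0,0,-0.04,0],
    [0.0854,0,0,0,0],
    [0.0854,0,0,0,0],
  ],
)

```text
clock: 19.75
position: [0.5944, 0.3017, 0.2331]
tool_rot: [[0.982, 0.189, -0.001], [0.189, -0.982, -0.0], [-0.001, 0.0, -1.0]]
ft_force: [0.5, 1.3, 0.0]
grip_width: 0.0851
```

```bash
python3 st.py; python3 - <<'E'
from workcell import *
from h import *
pics=[]
for n in("wrist","side"):
    z=camera_model(n);p,d=get_image(n);pics.append(p);W=cloud(d,z);W[d==0]=9;hsv=cv2.cvtColor(p,cv2.COLOR_RGB2HSV);hh=hsv[...,0].astype(int)
    near=(abs(W[...,0]-.595)<.035)&(abs(W[...,1]-.302)<.035)
    P=W[near&(abs(hh-62)<18)&(hsv[...,1]>110)&(W[...,2]>.06)&(W[...,2]<.12)]
    zt=np.median(P[P[:,2]>.083][:,2]);T=P[P[:,2]>zt-.003].astype(np.float32);print(n,"lid",cv2.minEnclosingCircle(T[:,:2]*1000),zt)
    A=np.c_[T[:,:2],np.ones(len(T))];print("  top slope",np.linalg.lstsq(A,T[:,2],rcond=None)[0][:2].round(3))
c=np.hstack([cv2.resize(pics[1][200:340,180:380],(400,280),interpolation=2),cv2.resize(pics[0],(373,280))]);cv2.imwrite("pics/w4.png",c[:,:,::-1])
E
```

```text
19.75 [0.5944 0.3017 0.2331] yaw 10.9 q [-37.1  25.9   9.3  89.4  -4.5  65.1 -15.9] T [-0.006  0.033 -0.024] F [0.5 1.3 0. ] eff7 -0.0001 w 0.0851
wrist lid ((594.2316284179688, 300.96240234375), 23.06077766418457) 0.08833805477844389
  top slope [ 0.003 -0.004]
side lid ((594.1799926757812, 306.1976318359375), 22.673439025878906) 0.0879057998446659
  top slope [ 0.012 -0.019]
```

View pics/w4.png

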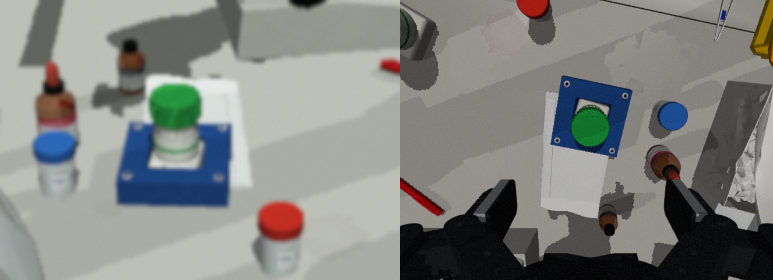

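The jar stands upright and central in the holder (lid top at 88 mm, lid centre within 0.2 mm of the holder's), and the neighbours are still standing. Handing in.

```bash
python3 -c "
from workcell import *
print(finish_job())"
```

```text
the job is handed in; nothing more can be done
None
```

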